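# Draw the hot drying tray with its hook

### The arm

A 6-joint arm with a two-finger parallel gripper is mounted at the origin on the work surface; the furniture and walls round the work are solid. World frame = base frame: x ahead of the robot, y to its left, z up, the work surface at z = 0. Lengths are in m, angles in rad, forces in N, time in s.
With the tool pointing down it reaches from about 0.25 to 0.775 m from the base axis. Payload 4 kg.
Tool frame: the origin (TCP) lies at the centre of the arm's flange, where the gripper is bolted on; the fingertips stand 199 mm ahead of it and the grasp point (between the pads) lies 180 mm ahead of it (robot.tcp_to_tips is the z of the fingertips in the tool frame, in m); z points along the fingers, y is the line along which they close (so a half turn about z gives the same grasp; the last joint's range is limited). The gripper opens to 94 mm and grips with 3 to 60 N. Pads are 16 mm wide; open, the fingers measure 119 mm over their backs; the gripper's body (75 mm by 177 mm) begins 78 mm behind the grasp point.
Start: joints at [-1.403, 0.087, 1.371, -0, 1.684, -0.103], TCP at [0.147, -0.53, 0.405] pointing down, gripper open.
Joint ranges: [-3.1, 3.1], [-0.76, 2.03], [0.27, 2.55], [-1.08, 4.22], [0.17, 2.65], [-2.57, 2.57]. Speed limits (rad/s): [2.79, 2.79, 3.14, 3.14, 3.14, 3.14].

### API

Orientations are given as [roll, pitch, yaw] about the fixed x, y, z axes, in that order (R = Rz(yaw) Ry(pitch) Rx(roll)).
In Python, from bench import robot gives the robot as it stands.
- The arm moves only by the tool play_rows, never from a script. Its arguments are lists of equal length, an entry for each row: "translation": the shift along the tool's x, y, z scaled (see below), a list of three; "twist": the turn, a rotation vector about the tool's x, y, z scaled (see below), a list of three; "gripper": the opening, from -1 (shut) to 1 (fully open). A call has 1 to 8 rows; each row shifts and turns the commanded pose from where the row before left it, along the tool's axes as they then stand; what a row does not reach is not made up. The controller multiplies each number of a shift by 0.04 m and each number of a turn by 0.1 rad. A row lasts 1/10 s, in which the tool goes at most 50 mm and 8.59 degrees, less where a joint would pass 70% of its speed; a pose out of reach is approached as far as the arm can. A call with a number of a shift or a turn outside -1 to 1 is refused whole. A call with a gripper value outside its range is refused whole. The fingers move at their own pace and stop on an object; the grip force is fixed at half the most. Time passes only in rows, so rows that do not move let the fingers close. It gives the time, the measured TCP pose, the force, the opening and the grip force at its end, in the units of the state.
- robot.get_obs(): the state, without advancing time (a new reading comes with each control period).
- robot.snapshot(name): name is "scene" or "top" or "wrist"; returns the picture (420x560x3 uint8, red, green, blue); there is no depth.
- robot.camera_model(name): a dict with "camera_matrix" (3x3 intrinsics, pixels), "k1" (the pictures are not rectified: a ray, as slopes to the right and down, at radius r is drawn at 1 + k1 r^2 times it, then the intrinsics apply), "rvec" (rotation vector, rad) and "tvec" (3), from world to camera coordinates, as OpenCV has them. Camera axes: x right, y down, z forward; pixel columns grow to the right and rows downward; lengths in m; the calibration is good to about 2 mm. A picture is of the moment at which its call begins: read the wrist's pose just before it. camera_model takes no time and is no camera call; for the wrist camera it gives the pose at the moment of the call.
- robot.close_job(): hands the job in; it is judged then, once.
Trained networks look in the newest picture that a camera, given by its name, has taken for a name from the list of things; names that differ only in an ending like _2 or _b are one class to them, and where a whole thing is asked for, a point or a joint stands for the part that bears it (a point fixed in the world has none). Each returns a list of dicts, best first, with "score" (0 to 1); they miss things now and then, are a little off and sometimes report something else, mostly with a low value. They report only what shows in the picture. A call takes as long as a camera call. They do not tell look-alikes from the thing itself.
- robot.recognise(name, camera): "centre" ([x, y, z] in m, in world coordinates, good to about 4 mm: the middle of the surface that is visible of it).
- robot.spot_point(name, camera): "centre" ([x, y, z] in m, in world coordinates, good to about 4 mm: a listed point, or the origin of a listed thing).
The state is a dict: "time": time; "joint_positions": joint angles; "qvel": joint speeds; "joint_torque": joint torques, N m; "tool_pos": TCP position; "ee_rot": TCP orientation; "wrist_force": force on the tool from outside, world axes, zero at the start; "wrist_torque": the same for the moment, N m; "width": finger opening in m; "finger_force": force on a finger pad.
Only numpy, scipy, OpenCV 4.12 (cv2) and the standard library are available. Lean on these libraries where they do the work, as an engineer would, in place of code of your own. Each camera call takes 0.05 s, during which the arm holds its last target. There are 200 camera calls.

### The job

The tray of the drawer dryer is hot: take the wooden-handled hook from its rest, catch it in the finger hole of the tray front, and draw the tray out slowly and steadily, without forcing it, until it comes up against its stop and its rear rollers drop into the rest notch. Then unhook, leaving the tray there with the painted wing on it, and lay the hook back in its rest as it was. Keep the gripper and arm off the hot tray and dryer, and leave the things around undisturbed.

Things in the scene. Friction and masses are not known exactly. Their poses are not given: they have to be found in the camera images.
- dryer: Grey bench-top drawer dryer, fixed, 300 deep x 236 wide x 178 high (mm). Origin: centre of its underside on the table; its front (black fascia with knob above the aluminium tray front) faces its own -x, z up. Its front face lies at x = -150 mm. The tray slides out along the dryer's -x.
- tray: Steel tray, 0.55 kg, loose in the dryer, 2 mm side play each way. Axes as the dryer's; origin 62 mm above the table and within 4 mm of the dryer's origin when in. Aluminium front panel 216 x 78 x 5 mm, x = -155.5 (outside) to -150.5 (inside), z = -8 to +70. Floor top z = 3, free for the hook from x = -150 to -122. It drags with 2 to 6 N; 18 N between hook and tray is forcing it.
- tray_hole (a point): Centre of the round finger hole, 26 mm diameter, through the tray's front panel, at the panel's outer face (tray frame -155.5, 0, 31 mm; hole bottom at z = 18). Hole axis = tray x.
- tray_heel (a point): Bottom of the tray's two rear rollers, mid-width (tray frame 128, 0, -14 mm); 48 mm above the table while sliding. Somewhere 58 to 115 mm out (adjustable strips inside, unseen, set anew each time) the rollers drop 4.5 mm into a notch, 4 mm before stop buffers of hard rubber (8 N/mm); the panel then rises 2 to 4 mm and the tray stays there with 4 mm of play. A roller may hang up: draw again.
- painted_wing: Blue, black and yellow painted casting, 99x112x32 mm, lying loose on the tray inside the dryer, not visible at first. Origin: centre of its underside.
- hook: Tray hook, 0.1 kg: wooden handle 104 x 22 wide x 26 high (mm) from x = -60 to +44; steel rod of 6 mm diameter on along +x at handle mid-height to x = 140, where it turns straight down (-z) to 14 mm below the rod axis. Origin: in the handle, on the rod axis, at the place to grip (fingers close along y). z up.
- hook_tip (a point): Lowest point of the hook's turned-down tip (hook frame 140, 0, -14 mm).
- hook_rest: Wooden stand, fixed, base 200 x 60 x 10 mm. A rear fork (x = -48 mm, 12 thick, saddle 30 mm above the table, cheeks to 52 mm, mouth flared) holds the handle and a front fork (x = 100 mm, saddle 40 mm up, arms to 52 mm) the rod. The hook lies in it with its origin 43 mm straight above this body's origin (on the table) and its x along this body's x.
- small_tin: Small worn paint tin, 78x77x78 mm, bystander. Origin: centre of its underside.
- glass_jar: Clear empty jar, 64x64x110 mm, bystander. Origin: centre of its underside.
- tape: Roll of masking tape lying flat on the dryer's roof, 98x96x25 mm, bystander. Origin: centre of its underside.
Things that resemble listed ones, but are neither listed nor needed, are in the scene too. There is more than one size of the hook; the job needs the largest.

How it is judged:
On the way, in this order (a step that is already met when the one before it is completed fails the run):
1. the hook's tip is through the finger hole and down behind the tray front (x of hook_tip in the frame of tray between -0.1505 and -0.11 m and z of hook_tip in the frame of tray between 0 and 0.017 m and y of hook_tip in the frame of tray between -0.012 and 0.012 m), for 0.1 s.
2. the tray is drawn out and its rear rollers have dropped into the rest notch, the hook still in the hole (z of tray_heel in the frame of dryer below 0.0453 m and x of tray in the frame of dryer below -0.05 m and x of hook_tip in the frame of tray between -0.1505 and -0.11 m), for 0.2 s.
At the end, for the whole second after the job is handed in: The tray stands out in its rest, rear rollers dropped at least 2.7 mm into the notch (at least 50 mm out) and still, with the painted wing lying on it; the hook lies still in both forks of its rest, the right way round and upright, within 15 mm of its proper place (z of tray_heel in the frame of dryer below 0.0453 m and x of tray in the frame of dryer below -0.05 m and angle between tray's own z axis and vertical below 0.07 rad and linear speed of each of tray, hook below 0.01 m/s and z of painted_wing in the frame of tray between -0.005 and 0.015 m and x of painted_wing in the frame of tray between -0.11 and 0.09 m and horizontal distance between hook and hook_rest below 0.015 m and z of hook in the frame of hook_rest between 0.038 and 0.047 m and x of hook_tip in the frame of hook_rest above 0.11 m and angle between hook's own z axis and vertical below 0.15 rad and angle between the x axis of hook and the x axis of hook_rest, either way round below 0.12 rad); the robot touches nothing.
It fails at once if the tray is forced: more than 18 N between hook and tray (contact force between hook and tray above 18 N).
It fails at once if the tray is yanked: faster than 0.3 m/s (linear speed of tray above 0.3 m/s).
It fails at once if the gripper or arm touches the hot tray or dryer (contact force between any of the fingers, the arm and tray above 0.5 N or contact force between any of the fingers, the arm and dryer above 0.5 N).
It fails at once if a bystander (tin, jar or tape) is shifted by more than 20 mm (distance of any of small_tin, glass_jar, tape from where it was at the start of the episode above 0.02 m).
It also fails if it takes over 64 s, if anything falls off the work surface, if the arm or the gripper's body presses on something with over 40 N, if the wrist force passes 120 N, or if a joint passes its speed limit or range.

## Working session

There is one attempt and no reset: what is moved stays moved. The work goes in short steps, Python scripts to look and compute and a tool call to move; the robot and the scene stay as the last step left them, time stands still between calls to the robot, and variables do not carry over. Pictures are saved under pics/ and viewed, at most 13 in all, crops included, and the job is handed in when it is done.

Besides the shell and the picture viewer there is one more tool, called after "Request:" as name(argument=value, ...), one argument or row to a line, values as JSON. play_rows: Moves the arm, as the interface text tells. Its arguments: {"type":"object","properties":{"translation":{"type":"array","items":{"type":"array","items":{"type":"number","minimum":-1,"maximum":1}}},"twist":{"type":"array","items":{"type":"array","items":{"type":"number","minimum":-1,"maximum":1}}},"gripper":{"type":"array","items":{"type":"number"}}},"required":["translation","twist","gripper"]}

```bash
mkdir -p pics
cat > h.py <<'E'
import numpy as np, cv2
from bench import robot
from scipy.spatial.transform import Rotation as Ro
def cm(n):
    c=robot.camera_model(n); return np.array(c["camera_matrix"],float),c["k1"],cv2.Rodrigues(np.array(c["rvec"],float))[0],np.array(c["tvec"],float).ravel()
def proj(c,P):
    K,k,R,t=c; p=R@np.array(P,float)+t; s=p[:2]/p[2]; s=s*(1+k*(s@s)); return K[:2,:2]@s+K[:2,2]
def ray(c,uv):
    K,k,R,t=c; d=np.linalg.solve(K[:2,:2],np.array(uv,float)-K[:2,2]); s=d.copy()
    for _ in range(20): s=d/(1+k*(s@s))
    v=R.T@np.array([*s,1]); return -R.T@t, v/np.linalg.norm(v)
def atz(c,uv,z):
    o,v=ray(c,uv); return o+v*(z-o[2])/v[2]
def tri(obs):
    A=np.zeros((3,3));b=np.zeros(3)
    for c,uv in obs:
        o,v=ray(c,uv);M=np.eye(3)-np.outer(v,v);A+=M;b+=M@o
    return np.linalg.solve(A,b)
def save(n,f):
    im=robot.snapshot(n); cv2.imwrite('pics/'+f,im[:,:,::-1]); return im
E
python3 - <<'E'
from h import *
a=save("scene","scene1.png");b=save("top","top1.png")
for n in ["scene","top"]:
    print(n,[x.round(3).tolist() for x in cm(n)[2:]])
    for t in ["hook","hook_rest","dryer","tray_hole","hook_tip","small_tin","glass_jar","tape","tray"]:
        for f in (robot.recognise,robot.spot_point):
            try: r=f(t,n)
            except Exception as e: r=[];print(e)
            print(n,t,f.__name__,[(np.round(d["centre"],3).tolist(),round(d["score"],2),proj(cm(n),d["centre"]).round().tolist()) for d in r[:4]])
E
```

```text
scene [[[-0.918, 0.396, 0.006], [0.274, 0.645, -0.713], [-0.286, -0.653, -0.701]], [0.532, 0.046, 1.716]]
scene hook call [([0.519, -0.428, 0.05], 0.84, [254.0, 165.0]), ([0.43, -0.278, 0.007], 0.7, [294.0, 194.0]), ([0.341, -0.404, 0.016], 0.4, [302.0, 164.0])]
scene hook call [([0.513, -0.434, 0.041], 0.53, [255.0, 166.0]), ([0.336, -0.41, 0.007], 0.51, [302.0, 165.0]), ([0.424, -0.279, 0.008], 0.45, [295.0, 193.0])]
scene hook_rest call [([0.541, -0.427, 0.01], 0.57, [249.0, 176.0])]
scene hook_rest call [([0.513, -0.435, 0.001], 0.79, [255.0, 174.0])]
scene dryer call [([0.546, 0.172, 0.173], 0.87, [324.0, 271.0])]
scene dryer call []
scene tray_hole call []
scene tray_hole call []
scene hook_tip call [([0.519, -0.424, 0.05], 0.61, [254.0, 166.0]), ([0.341, -0.399, 0.015], 0.4, [302.0, 165.0]), ([0.69, -0.145, 0.066], 0.39, [234.0, 231.0])]
scene hook_tip call [([0.648, -0.444, 0.028], 0.65, [218.0, 177.0]), ([0.497, -0.328, 0.003], 0.65, [270.0, 191.0]), ([0.317, -0.504, -0.0], 0.43, [297.0, 150.0])]
scene small_tin call [([0.691, -0.145, 0.069], 0.76, [234.0, 230.0]), ([0.64, -
[... 1461 characters left out ...]
447, 0.028], 0.94, [402.0, 147.0]), ([0.499, -0.329, -0.002], 0.8, [356.0, 208.0]), ([0.322, -0.501, 0.0], 0.6, [426.0, 277.0])]
top small_tin call [([0.679, -0.164, 0.072], 0.88, [290.0, 133.0]), ([0.516, -0.431, 0.057], 0.38, [401.0, 198.0])]
top small_tin call [([0.688, -0.166, 0.002], 0.93, [290.0, 136.0])]
top glass_jar call [([0.634, -0.293, 0.054], 0.63, [343.0, 151.0])]
top glass_jar call [([0.632, -0.294, 0.004], 0.76, [341.0, 156.0])]
top tape call [([0.523, 0.028, 0.199], 0.96, [202.0, 192.0])]
top tape call [([0.525, 0.028, 0.176], 0.74, [204.0, 193.0])]
top tray call [([0.442, -0.047, 0.118], 0.66, [241.0, 231.0]), ([0.516, -0.432, 0.058], 0.26, [402.0, 198.0])]
top tray call []
```

```bash
python3 -c "
import cv2,numpy as np
a=cv2.imread('pics/scene1.png');b=cv2.imread('pics/top1.png')
cv2.imwrite('pics/both.png',cv2.resize(np.vstack([a,b]),(440,660))[:600]) if 0 else None"
```

```text
(no output)
```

View pics/scene1.png

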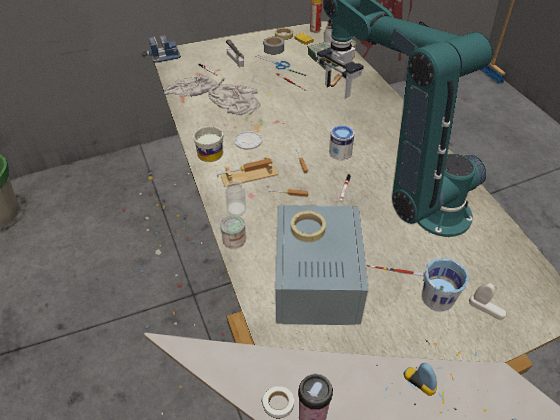

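View pics/top1.png

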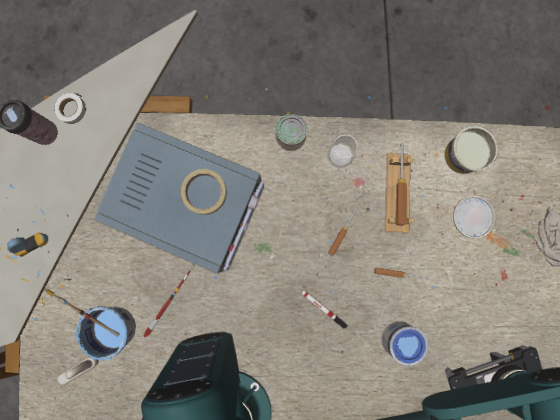

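Top view: three hooks – A lying in the wooden rest (400,198), B loose on the bench (345,232), C short (390,273). A fits: it is the longest and lies in hook_rest. I'll confirm with a crop and fit the dryer pose from its roof corners.

Run:
```python
from h import *
b=cv2.imread('pics/top1.png')
c1=cv2.resize(b[130:300,310:460],None,fx=2.6,fy=2.6,interpolation=cv2.INTER_CUBIC)
c2=cv2.resize(b[110:280,90:270],None,fx=2.6,fy=2.6,interpolation=cv2.INTER_CUBIC)[:442]
im=np.hstack([c1,c2]); im=im[:, :]; print(im.shape); im=cv2.resize(im,(800,int(im.shape[0]*800/im.shape[1]))); cv2.imwrite('pics/crop1.png',im)
c=cm("top")
for uv in [(138,126),(262,178),(223,270),(98,215)]: print(uv,atz(c,uv,.178).round(4))
o=robot.get_obs();print({k:np.round(v,3).tolist() for k,v in o.items()})
K,k,R,t=cm("wrist"); print("wrist cam pos",-R.T@t,R[2])
```

```text
(442, 858, 3)
(138, 126) [0.6778 0.1747 0.178 ]
(262, 178) [ 0.5537 -0.0993  0.178 ]
(223, 270) [ 0.3571 -0.0119  0.178 ]
(98, 215) [0.4812 0.263  0.178 ]
{'time': 1.9, 'joint_positions': [-1.403, 0.087, 1.371, -0.0, 1.684, -0.103], 'qvel': [0.001, 0.0, 0.001, -0.001, 0.001, 0.001], 'joint_torque': [0.0, -34.003, -30.259, 0.072, 0.024, -0.0], 'tool_pos': [0.147, -0.53, 0.405], 'ee_rot': [3.142, 0.0, 0.271], 'wrist_force': [-0.328, -0.212, -1.139], 'wrist_torque': [0.011, 0.002, 0.022], 'finger_force': 0.0, 'width': 0.094}
wrist cam pos [ 0.22689998 -0.50855871  0.38473755] [-0.27077324 -0.07522063 -0.9596998 ]
```

View pics/crop1.png

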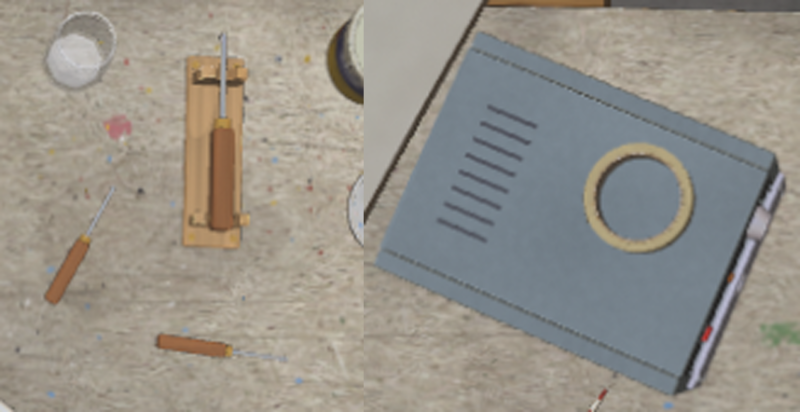

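Crop: hook A (rest, crop 222,40–222,230) is clearly the largest of the three, so it is the one; the dryer front runs along (770,180)–(690,385), knob right. Set out for the hook.

```bash
cat >> h.py <<'E'
def plan(pos,yaw,n,pose=None):
    o=robot.get_obs(); p=np.array(o["tool_pos"]); R=Ro.from_euler('xyz',o["ee_rot"])
    T=Ro.from_euler('xyz',[np.pi,0,yaw]); w=(R.inv()*T).as_rotvec(); d=(np.array(pos)-p)/n
    print("from",p.round(4),np.round(o["ee_rot"],3),"F",np.round(o["wrist_force"],1),"t",round(o["time"],2))
    for i in range(n):
        Ri=R*Ro.from_rotvec(w*i/n); print((Ri.inv().apply(d)/.04).round(3).tolist(),(w/n/.1).round(3).tolist())
E
python3 -c "
from h import *
plan([.512,-.433,.36],-.09,10)"
```

```text
from [ 0.1471 -0.53    0.4047] [3.142 0.    0.271] F [-0.3 -0.2 -1.1] t 1.9
[0.944, 0.01, 0.112] [0.0, 0.0, 0.361]
[0.944, -0.024, 0.112] [0.0, 0.0, 0.361]
[0.942, -0.058, 0.112] [0.0, 0.0, 0.361]
[0.939, -0.092, 0.112] [0.0, 0.0, 0.361]
[0.936, -0.125, 0.112] [0.0, 0.0, 0.361]
[0.93, -0.159, 0.112] [0.0, 0.0, 0.361]
[0.924, -0.193, 0.112] [0.0, 0.0, 0.361]
[0.917, -0.226, 0.112] [0.0, 0.0, 0.361]
[0.908, -0.259, 0.112] [0.0, 0.0, 0.361]
[0.898, -0.291, 0.112] [0.0, 0.0, 0.361]
```

Request:
play_rows(
  translation=[
    [0.94,0.01,0.1],
    [0.94,-0.02,0.1],
    [0.94,-0.06,0.1],
    [0.94,-0.1,0.1],
    [0.94,-0.13,0.1],
    [0.93,-0.16,0.1],
    [0.92,-0.19,0.1],
    [0.92,-0.23,0.1],
  ],
  twist=[
    [0,0,0.36],
    [0,0,0.36],
    [0,0,0.36],
    [0,0,0.36],
    [0,0,0.36],
    [0,0,0.36],
    [0,0,0.36],
    [0,0,0.36],
  ],
  gripper=[1,1,1,1,1,1,1,1],
)

```text
time: 2.7
tool_pos: [0.4402, -0.4512, 0.3725]
ee_rot: [3.141, -0.0, -0.019]
wrist_force: [0.4, -0.1, 0.1]
width: 0.094
finger_force: 0.0
```

Request:
play_rows(
  translation=[
    [0.91,-0.26,0.1],
    [0.9,-0.29,0.1],
    [0,0,0],
    [0,0,0],
  ],
  twist=[
    [0,0,0.36],
    [0,0,0.36],
    [0,0,0],
    [0,0,0],
  ],
  gripper=[1,1,1,1],
)

```text
time: 3.1
tool_pos: [0.5124, -0.432, 0.3639]
ee_rot: [-3.141, 0.002, -0.087]
wrist_force: [0.0, -1.3, -0.3]
width: 0.0938
finger_force: 0.0
```

Run:
```python
from h import *
o=robot.get_obs();print(np.round(o["tool_pos"],4),np.round(o["ee_rot"],3))
c=cm("wrist"); im=save("wrist","w1.png"); np.savez('w1.npz',K=c[0],k=c[1],R=c[2],t=c[3])
for t in ["hook","hook_rest","hook_tip"]:
    r=robot.spot_point(t,"wrist"); print(t,[(np.round(d["centre"],3).tolist(),round(d["score"],2),proj(c,d["centre"]).round().tolist()) for d in r[:3]])
```

```text
[ 0.5124 -0.432   0.3639] [-3.141e+00  2.000e-03 -8.700e-02]
hook [([0.416, -0.282, 0.008], 0.92, [157.0, 282.0]), ([0.336, -0.408, 0.01], 0.83, [273.0, 334.0]), ([0.514, -0.428, 0.045], 0.64, [275.0, 198.0])]
hook_rest [([0.511, -0.431, -0.002], 0.57, [278.0, 189.0])]
hook_tip [([0.504, -0.334, 0.0], 0.83, [190.0, 203.0]), ([0.65, -0.449, 0.035], 0.77, [284.0, 40.0])]
```

View pics/w1.png

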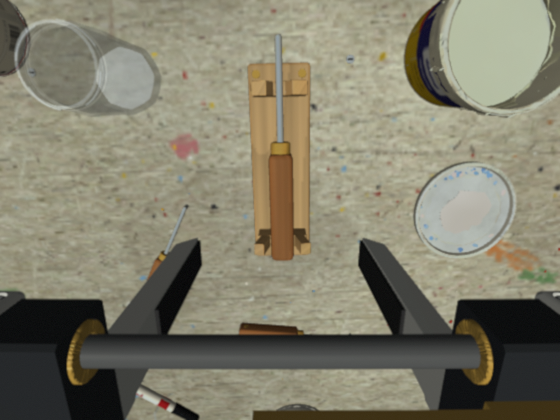

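Wrist view: hook handle (281,150)–(283,258), rod end (278,36), rest base (249..309, 64..250), nothing between the fingers' path and the handle. Check the axis by projection.

Run:
```python
from h import *
z=np.load('w1.npz'); c=(z['K'],float(z['k']),z['R'],z['t']); ct=cm("top")
im=cv2.imread('pics/w1.png'); hsv=cv2.cvtColor(im,cv2.COLOR_BGR2HSV)
for r in (150,165,190,215,240): print(r, [ (x,im[r,x].tolist()) for x in range(264,300,3)] if r==190 else "")
for uv,h in [((281,152),.056),((282.5,259),.05),((281.5,205),.056),((278.5,37),.046),((249,64),.01),((309,64),.01),((279,64),.01)]: print(uv,atz(c,uv,h).round(4))
# two-view: tip of rod top & handle rear
print("tip",tri([(c,(278.5,38)),(ct,(402.7,145))]),"front of handle",tri([(c,(281,145)),(ct,(402.,175.5))]),"rear",tri([(c,(283,259)),(ct,(400,224.5))]))
```

```text
150 
165 
190 [(264, [91, 132, 159]), (267, [89, 130, 156]), (270, [47, 83, 125]), (273, [54, 93, 138]), (276, [55, 92, 133]), (279, [52, 86, 127]), (282, [51, 87, 129]), (285, [48, 84, 124]), (288, [49, 85, 127]), (291, [38, 70, 110]), (294, [92, 135, 163]), (297, [98, 144, 174])]
215 
240 
(281, 152) [ 0.5582 -0.4377  0.056 ]
(282.5, 259) [ 0.4529 -0.43    0.05  ]
(281.5, 205) [ 0.51  -0.434  0.056]
(278.5, 37) [ 0.6515 -0.4438  0.046 ]
(249, 64) [ 0.6377 -0.4144  0.01  ]
(309, 64) [ 0.6327 -0.471   0.01  ]
(279, 64) [ 0.6352 -0.4427  0.01  ]
tip [ 0.64977989 -0.44384626  0.0467604 ] front of handle [ 0.56760528 -0.43592717  0.06510528] rear [ 0.4520071  -0.42908588  0.04650114]
```

Request:
play_rows(
  translation=[
    [-0.03,0.05,0.7],
    [0,0,0.8],
    [0,0,0.8],
    [0,0,0.7],
    [0,0,0.52],
    [0,0,0],
    [0,0,0],
  ],
  twist=[
    [0,0,0],
    [0,0,0],
    [0,0,0],
    [0,0,0],
    [0,0,0],
    [0,0,0],
    [0,0,0],
  ],
  gripper=[1,1,1,1,1,1,1],
)

```text
time: 4.0
tool_pos: [0.5098, -0.4348, 0.2246]
ee_rot: [3.141, -0.0, -0.09]
wrist_force: [1.1, -0.1, 1.1]
width: 0.094
finger_force: 0.0
```

Request:
play_rows(
  translation=[
    [0,0,0.04],
    [0,0,0],
    [0,0,0],
    [0,0,0],
    [0,0,0],
    [0,0,0],
    [0,0,0],
    [0,0,0],
  ],
  twist=[
    [0,0,0],
    [0,0,0],
    [0,0,0],
    [0,0,0],
    [0,0,0],
    [0,0,0],
    [0,0,0],
    [0,0,0],
  ],
  gripper=[-1,-1,-1,-1,-1,-1,-1,-1],
)

```text
time: 4.8
tool_pos: [0.5105, -0.4342, 0.2222]
ee_rot: [-3.142, 0.0, -0.089]
wrist_force: [0.0, 0.7, -0.5]
width: 0.0332
finger_force: 0.0
```

Request:
play_rows(
  translation=[
    [0,0,0],
    [0,0,0],
    [0,0,0],
    [0,0,0],
  ],
  twist=[
    [0,0,0],
    [0,0,0],
    [0,0,0],
    [0,0,0],
  ],
  gripper=[-1,-1,-1,-1],
)

```text
time: 5.2
tool_pos: [0.5105, -0.4342, 0.2222]
ee_rot: [-3.141, 0.0, -0.089]
wrist_force: [-0.4, 0.8, -0.2]
width: 0.0216
finger_force: 29.8
```

Request:
play_rows(
  translation=[
    [0,0,-0.3],
    [0,0,-0.6],
    [0,0,-0.8],
    [0,0,-0.8],
    [0,0,-0.45],
    [0,0,0],
  ],
  twist=[
    [0,0,0],
    [0,0,0],
    [0,0,0],
    [0,0,0],
    [0,0,0],
    [0,0,0],
  ],
  gripper=[-1,-1,-1,-1,-1,-1],
)

```text
time: 5.8
tool_pos: [0.5109, -0.4346, 0.3459]
ee_rot: [3.136, -0.007, -0.089]
wrist_force: [0.4, -0.3, -1.3]
width: 0.0217
finger_force: 29.8
```

```bash
python3 -c "
from h import *
plan([.354,-.279,.34],1.145,16)"
```

```text
from [ 0.5109 -0.4346  0.3459] [ 3.136 -0.007 -0.089] F [ 0.4 -0.3 -1.3] t 5.8
[-0.266, -0.22, 0.006] [0.006, -0.002, -0.771]
[-0.248, -0.24, 0.006] [0.006, -0.002, -0.771]
[-0.229, -0.259, 0.006] [0.006, -0.002, -0.771]
[-0.208, -0.275, 0.007] [0.006, -0.002, -0.771]
[-0.186, -0.291, 0.007] [0.006, -0.002, -0.771]
[-0.163, -0.304, 0.007] [0.006, -0.002, -0.771]
[-0.139, -0.316, 0.007] [0.006, -0.002, -0.771]
[-0.115, -0.326, 0.007] [0.006, -0.002, -0.771]
[-0.089, -0.334, 0.008] [0.006, -0.002, -0.771]
[-0.063, -0.339, 0.008] [0.006, -0.002, -0.771]
[-0.037, -0.343, 0.008] [0.006, -0.002, -0.771]
[-0.01, -0.345, 0.008] [0.006, -0.002, -0.771]
[0.016, -0.345, 0.008] [0.006, -0.002, -0.771]
[0.043, -0.343, 0.009] [0.006, -0.002, -0.771]
[0.069, -0.338, 0.009] [0.006, -0.002, -0.771]
[0.095, -0.332, 0.009] [0.006, -0.002, -0.771]
```

Request:
play_rows(
  translation=[
    [-0.27,-0.22,0],
    [-0.25,-0.24,0],
    [-0.23,-0.26,0],
    [-0.21,-0.28,0],
    [-0.19,-0.29,0],
    [-0.16,-0.3,0],
    [-0.14,-0.32,0],
    [-0.11,-0.33,0],
  ],
  twist=[
    [0,0,-0.77],
    [0,0,-0.77],
    [0,0,-0.77],
    [0,0,-0.77],
    [0,0,-0.77],
    [0,0,-0.77],
    [0,0,-0.77],
    [0,0,-0.77],
  ],
  gripper=[-1,-1,-1,-1,-1,-1,-1,-1],
)

```text
time: 6.6
tool_pos: [0.4311, -0.3553, 0.3387]
ee_rot: [-3.139, 0.001, 0.53]
wrist_force: [-0.8, 0.1, -1.7]
width: 0.0217
finger_force: 29.8
```

Request:
play_rows(
  translation=[
    [-0.09,-0.33,0],
    [-0.06,-0.34,0],
    [-0.04,-0.34,0],
    [-0.01,-0.34,0],
    [0.02,-0.34,0],
    [0.04,-0.34,0],
    [0.07,-0.34,0],
    [0.1,-0.33,0],
  ],
  twist=[
    [0,0,-0.77],
    [0,0,-0.77],
    [0,0,-0.77],
    [0,0,-0.77],
    [0,0,-0.77],
    [0,0,-0.77],
    [0,0,-0.77],
    [0,0,-0.77],
  ],
  gripper=[-1,-1,-1,-1,-1,-1,-1,-1],
)

```text
time: 7.4
tool_pos: [0.3534, -0.2777, 0.3389]
ee_rot: [-3.139, -0.001, 1.146]
wrist_force: [-0.5, -0.4, -0.8]
width: 0.0219
finger_force: 29.8
```

Request:
play_rows(
  translation=[
    [0,0,0],
    [0,0,0],
    [0,0,0],
    [0,0,0],
    [0,0,0],
    [0,0,0],
    [0,0,0],
    [0,0,0],
  ],
  twist=[
    [0,0.6,0],
    [0,0.8,0],
    [0,0.8,0],
    [0,0.8,0],
    [0,0.8,0],
    [0,0.8,0],
    [0,0.5,0],
    [0,0,0],
  ],
  gripper=[-1,-1,-1,-1,-1,-1,-1,-1],
)

```text
time: 8.2
tool_pos: [0.3537, -0.2786, 0.3387]
ee_rot: [-3.139, -0.511, 1.14]
wrist_force: [0.1, -0.3, -1.2]
width: 0.0216
finger_force: 29.8
```

Run:
```python
from h import *
o=robot.get_obs();print(np.round(o["tool_pos"],4),np.round(o["ee_rot"],3),o["width"])
c=cm("wrist"); im=save("wrist","w2.png"); np.savez('w2.npz',K=c[0],k=c[1],R=c[2],t=c[3])
for t in ["tray_hole","hook_tip"]:
    r=robot.spot_point(t,"wrist"); print(t,[(np.round(d["centre"],4).tolist(),round(d["score"],2),proj(c,d["centre"]).round().tolist()) for d in r[:3]])
```

```text
[ 0.3537 -0.2786  0.3387] [-3.139 -0.511  1.14 ] 0.021628138329672503
tray_hole [([0.4526, -0.0517, 0.0957], 0.9, [274.0, 92.0])]
hook_tip []
```

View pics/w2.png

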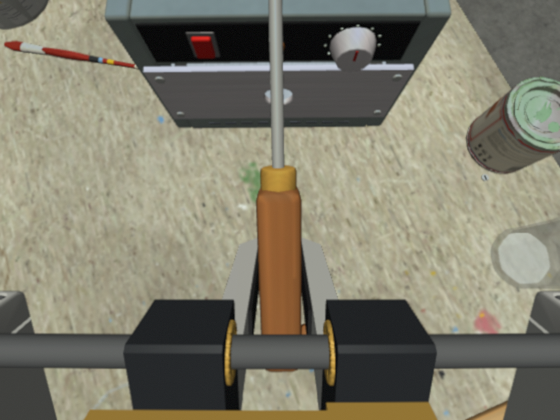

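Wrist view: hook's rod (278,0–165) lies over the tray hole (279,97); panel top edge (144,68)–(413,66), bottom about (182,125)–(383,123). Fit the panel pose.

Run:
```python
from h import *
from scipy.optimize import least_squares
z=np.load('w2.npz'); c=(z['K'],float(z['k']),z['R'],z['t'])
im=cv2.imread('pics/w2.png')
x=cv2.resize(im[50:140,130:430],None,fx=2.66,fy=2.66,interpolation=cv2.INTER_CUBIC); cv2.imwrite('pics/w2c.png',x)
a,b=atz(c,(144,69),.132),atz(c,(413,66),.132);print(a,b,np.linalg.norm(a-b),(a+b)/2,"u yaw",np.arctan2((a-b)[1],(a-b)[0])-np.pi/2)
print("hole",atz(c,(279,97),.093), "tool axis dir",c[2][2])
```

```text
[ 0.35751711 -0.01034134  0.132     ] [ 0.55420066 -0.09793599  0.132     ] 0.21530731924410468 [ 0.45585888 -0.05413867  0.132     ] u yaw 1.1518091615046213
hole [ 0.45483797 -0.05691054  0.093     ] tool axis dir [ 0.09147153  0.20426818 -0.97463197]
```

View pics/w2c.png

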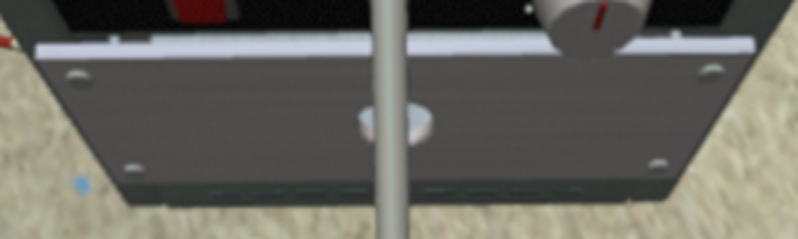

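Request:
play_rows(
  translation=[
    [0,0,0],
    [0,0,0],
    [0,0,0],
    [0,0,0],
    [0,0,0],
    [0,0,0],
    [0,0,0],
    [0,0,0],
  ],
  twist=[
    [0,-0.6,0],
    [0,-0.8,0],
    [0,-0.8,0],
    [0,-0.8,0],
    [0,-0.8,0],
    [0,-0.8,0],
    [0,-0.5,0],
    [0,0,0],
  ],
  gripper=[-1,-1,-1,-1,-1,-1,-1,-1],
)

```text
time: 9.15
tool_pos: [0.3544, -0.2775, 0.3405]
ee_rot: [3.141, 0.001, 1.145]
wrist_force: [0.5, 0.3, -1.3]
width: 0.0217
finger_force: 29.8
```

```bash
python3 -c "
from h import *
plan([.385,-.212,.277],1.15,4)"
```

```text
from [ 0.3544 -0.2775  0.3405] [3.141e+00 1.000e-03 1.145e+00] F [ 0.5  0.3 -1.3] t 9.15
[0.452, 0.005, 0.396] [0.001, 0.002, -0.013]
[0.452, 0.005, 0.396] [0.001, 0.002, -0.013]
[0.452, 0.006, 0.397] [0.001, 0.002, -0.013]
[0.452, 0.007, 0.397] [0.001, 0.002, -0.013]
```

Request:
play_rows(
  translation=[
    [0.3,0,0.3],
    [0.45,0.01,0.4],
    [0.45,0.01,0.4],
    [0.45,0,0.4],
    [0.15,0,0.09],
    [0,0,0],
    [0,0,0],
  ],
  twist=[
    [0,0,-0.05],
    [0,0,0],
    [0,0,0],
    [0,0,0],
    [0,0,0],
    [0,0,0],
    [0,0,0],
  ],
  gripper=[-1,-1,-1,-1,-1,-1,-1],
)

```text
time: 9.85
tool_pos: [0.3846, -0.2133, 0.2771]
ee_rot: [3.141, 0.0, 1.148]
wrist_force: [0.1, 0.1, -1.9]
width: 0.0218
finger_force: 29.8
```

Run:
```python
from h import *
o=robot.get_obs();p=np.array(o["tool_pos"]);print(p.round(4),np.round(o["ee_rot"],3))
c=cm("wrist"); im=save("wrist","w3.png"); np.savez('w3.npz',K=c[0],k=c[1],R=c[2],t=c[3])
ct=cm("top"); b=save("top","top3.png")
R=Ro.from_euler('xyz',o["ee_rot"])
tip=p+R.apply([.140,0,.1792+.014]); end=p+R.apply([.143,0,.1792]); H=np.array([.4546,-.057,.093])
print("tip pred",tip.round(4),"axis end",end.round(4),"px",proj(c,end).round(1),"top",proj(ct,end).round(1),"hole",proj(c,H).round(1),proj(ct,H).round(1))
for cam in ("wrist","top"):
  for t in ["tray_hole","hook_tip"]:
    r=robot.spot_point(t,cam); print(cam,t,[(np.round(d["centre"],4).tolist(),round(d["score"],2),proj(cm(cam),d["centre"]).round().tolist()) for d in r[:3]])
b=b[:,:,::-1]; im=im[:,:,::-1]
x=np.hstack([cv2.resize(im[0:150,180:380],None,fx=2,fy=2,interpolation=cv2.INTER_CUBIC)[:300],cv2.resize(b[170:320,180:380],None,fx=2,fy=2,interpolation=cv2.INTER_CUBIC)])
cv2.imwrite('pics/c3.png',x)
```

```text
[ 0.3846 -0.2133  0.2771] [3.141 0.    1.148]
tip pred [ 0.4422 -0.0858  0.0839] axis end [ 0.4434 -0.0831  0.0979] px [277.6 -42.8] top [257.2 230.7] hole [ 276.4 -117.3] [245.9 226.2]
wrist tray_hole []
wrist hook_tip [([0.5022, -0.3307, -0.0024], 0.64, [453.0, 273.0])]
top tray_hole [([0.4497, -0.056, 0.0949], 0.86, [245.0, 228.0])]
top hook_tip [([0.3195, -0.506, 0.0013], 0.72, [428.0, 278.0]), ([0.4996, -0.3278, -0.0009], 0.62, [356.0, 208.0]), ([0.4378, -0.0866, 0.082], 0.5, [259.0, 233.0])]
```

View pics/c3.png

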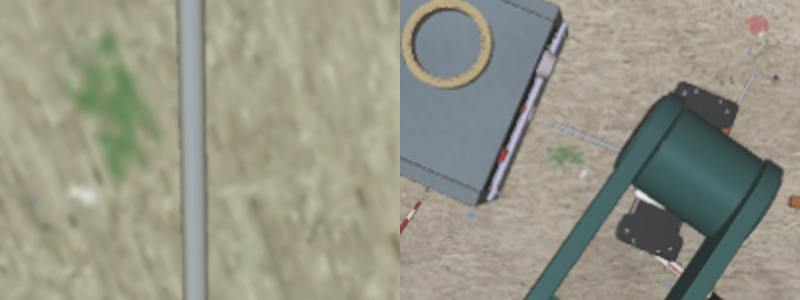

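Request:
play_rows(
  translation=[
    [0.1,-0.03,0],
    [0.14,0,0],
    [0.14,0,0],
    [0.12,0,0],
    [0.1,0,0],
    [0.05,0,0],
    [0,0,0],
  ],
  twist=[
    [0,0,0],
    [0,0,0],
    [0,0,0],
    [0,0,0],
    [0,0,0],
    [0,0,0],
    [0,0,0],
  ],
  gripper=[-1,-1,-1,-1,-1,-1,-1],
)

```text
time: 10.85
tool_pos: [0.3942, -0.1885, 0.2767]
ee_rot: [3.142, 0.0, 1.149]
wrist_force: [0.7, 0.2, -1.4]
width: 0.0218
finger_force: 29.8
```

Request:
play_rows(
  translation=[
    [0.03,0,0],
    [0.03,0,0],
    [0.03,0,0],
    [0.03,0,0],
    [0.02,0,0],
    [0,0,0],
  ],
  twist=[
    [0,0,0],
    [0,0,0],
    [0,0,0],
    [0,0,0],
    [0,0,0],
    [0,0,0],
  ],
  gripper=[-1,-1,-1,-1,-1,-1],
)

```text
time: 11.45
tool_pos: [0.3964, -0.1837, 0.2767]
ee_rot: [3.142, 0.0, 1.148]
wrist_force: [0.1, -1.4, 0.0]
width: 0.0217
finger_force: 29.8
```

Request:
play_rows(
  translation=[
    [0.03,0,0],
    [0.03,0,0],
    [0.03,0,0],
    [0.03,0,0],
    [0,0,0],
  ],
  twist=[
    [0,0,0],
    [0,0,0],
    [0,0,0],
    [0,0,0],
    [0,0,0],
  ],
  gripper=[-1,-1,-1,-1,-1],
)

```text
time: 11.95
tool_pos: [0.3984, -0.1792, 0.2767]
ee_rot: [3.142, 0.0, 1.148]
wrist_force: [-0.9, 0.6, -0.6]
width: 0.0222
finger_force: 29.8
```

Request:
play_rows(
  translation=[
    [0.05,0,0],
    [0.06,0,0],
    [0.06,0,0],
    [0.06,0,0],
    [0.05,0,0],
    [0.05,0,0],
    [0,0,0],
    [0,0,0],
  ],
  twist=[
    [0,0,0],
    [0,0,0],
    [0,0,0],
    [0,0,0],
    [0,0,0],
    [0,0,0],
    [0,0,0],
    [0,0,0],
  ],
  gripper=[-1,-1,-1,-1,-1,-1,-1,-1],
)

```text
time: 12.75
tool_pos: [0.4037, -0.1673, 0.2767]
ee_rot: [3.142, 0.0, 1.148]
wrist_force: [0.2, -0.0, -1.6]
width: 0.0216
finger_force: 29.8
```

Request:
play_rows(
  translation=[
    [0,0,0.05],
    [0,0,0.05],
    [0,0,0.05],
    [0,0,0.05],
    [0,0,0.05],
    [0,0,0],
    [0,0,0],
  ],
  twist=[
    [0,0,0],
    [0,0,0],
    [0,0,0],
    [0,0,0],
    [0,0,0],
    [0,0,0],
    [0,0,0],
  ],
  gripper=[-1,-1,-1,-1,-1,-1,-1],
)

```text
time: 13.45
tool_pos: [0.4037, -0.1673, 0.2666]
ee_rot: [-3.142, 0.0, 1.148]
wrist_force: [0.1, 0.3, -1.3]
width: 0.0219
finger_force: 29.8
```

Run:
```python
from h import *
F=[];T=[]
o=robot.get_obs();p=np.array(o["tool_pos"]);print(p.round(4),np.round(o["ee_rot"],3),np.round(o["wrist_force"],2),np.round(o["wrist_torque"],3))
ct=cm("top"); b=save("top","top4.png")
for t in ["tray_hole"]:
    r=robot.spot_point(t,"top"); print(t,[(np.round(d["centre"],4).tolist(),round(d["score"],2)) for d in r[:3]])
o=robot.get_obs();print(np.round(o["wrist_force"],2),np.round(o["wrist_torque"],3))
c=cm("wrist");save("wrist","w4.png")
cv2.imwrite('pics/c4.png',cv2.resize(b[170:290,190:330,::-1],None,fx=5,fy=5,interpolation=cv2.INTER_CUBIC))
```

```text
[ 0.4037 -0.1673  0.2666] [-3.142  0.     1.148] [ 0.14  0.28 -1.31] [-0.085 -0.07   0.013]
tray_hole [([0.4514, -0.0551, 0.0994], 0.6), ([0.4575, -0.0411, 0.0745], 0.6)]
[ 0.45 -0.54 -0.73] [-0.082  0.013 -0.02 ]
```

View pics/c4.png

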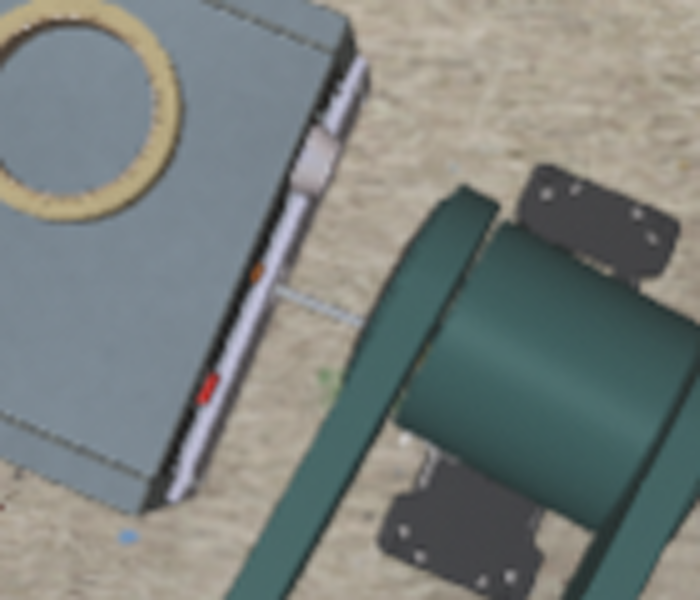

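Picture: the rod enters the panel at its middle (275,290 in the crop), so the hook is in the hole. Draw.

Request:
play_rows(
  translation=[
    [-0.04,0,0],
    [-0.06,0,0],
    [-0.06,0,0],
    [-0.06,0,0],
    [-0.06,0,0],
    [-0.06,0,0],
    [-0.06,0,0],
    [-0.06,0,0],
  ],
  twist=[
    [0,0,0],
    [0,0,0],
    [0,0,0],
    [0,0,0],
    [0,0,0],
    [0,0,0],
    [0,0,0],
    [0,0,0],
  ],
  gripper=[-1,-1,-1,-1,-1,-1,-1,-1],
)

```text
time: 14.4
tool_pos: [0.3962, -0.184, 0.2666]
ee_rot: [-3.141, -0.001, 1.148]
wrist_force: [0.5, 3.1, -0.8]
width: 0.0218
finger_force: 29.8
```

Request:
play_rows(
  translation=[
    [-0.06,0,0],
    [-0.06,0,0],
    [-0.06,0,0],
    [-0.06,0,0],
    [-0.06,0,0],
    [-0.06,0,0],
    [-0.06,0,0],
    [-0.06,0,0],
  ],
  twist=[
    [0,0,0],
    [0,0,0],
    [0,0,0],
    [0,0,0],
    [0,0,0],
    [0,0,0],
    [0,0,0],
    [0,0,0],
  ],
  gripper=[-1,-1,-1,-1,-1,-1,-1,-1],
)

```text
time: 15.2
tool_pos: [0.3882, -0.2018, 0.2667]
ee_rot: [3.142, 0.0, 1.148]
wrist_force: [1.2, 2.9, -1.2]
width: 0.0218
finger_force: 29.8
```

Request:
play_rows(
  translation=[
    [-0.06,0,0],
    [-0.06,0,0],
    [-0.06,0,0],
    [-0.06,0,0],
    [-0.06,0,0],
    [-0.06,0,0],
    [-0.05,0,0],
    [0,0,0],
  ],
  twist=[
    [0,0,0],
    [0,0,0],
    [0,0,0],
    [0,0,0],
    [0,0,0],
    [0,0,0],
    [0,0,0],
    [0,0,0],
  ],
  gripper=[-1,-1,-1,-1,-1,-1,-1,-1],
)

```text
time: 16.0
tool_pos: [0.3814, -0.2169, 0.2667]
ee_rot: [3.142, 0.001, 1.147]
wrist_force: [0.8, 2.3, -0.3]
width: 0.0219
finger_force: 29.8
```

```bash
cat > look.py <<'E'
from h import *
import sys
n=sys.argv[1]
o=robot.get_obs();p=np.array(o["tool_pos"]);u=np.array([.41,.912,0]);R=Ro.from_euler('xyz',o["ee_rot"])
print("tool",p.round(4),"travel",round(float((np.array([.4037,-.1673,0])-p)@u*1000),1),"F",np.round(o["wrist_force"],2),"t",round(o["time"],2))
b=save("top",f"top{n}.png"); ct=cm("top")
tip=p+R.apply([.140,0,.1932]); print("tip",tip.round(4))
r=robot.spot_point("tray_hole","top"); print([(np.round(d["centre"],4).tolist(),round(d["score"],2), "out %.1f"%float((np.array([.4514,-.0551,0])-d["centre"])@u*1000)) for d in r[:3]])
E
python3 look.py 5
```

```text
tool [ 0.3814 -0.2169  0.2667] travel 54.4 F [ 0.78  2.31 -0.34] t 16.0
tip [ 0.4389 -0.0894  0.0734]
[([0.4353, -0.0962, 0.0971], 0.72, 'out 44.1'), ([0.4369, -0.091, 0.0712], 0.16, 'out 38.7')]
```

Request:
play_rows(
  translation=[
    [-0.04,0,0],
    [-0.05,0,0],
    [-0.05,0,0],
    [-0.05,0,0],
    [-0.03,0,0],
    [0,0,0],
  ],
  twist=[
    [0,0,0],
    [0,0,0],
    [0,0,0],
    [0,0,0],
    [0,0,0],
    [0,0,0],
  ],
  gripper=[-1,-1,-1,-1,-1,-1],
)

```text
time: 16.7
tool_pos: [0.3778, -0.2248, 0.2667]
ee_rot: [3.142, 0.0, 1.148]
wrist_force: [1.3, 2.2, -1.8]
width: 0.0218
finger_force: 29.8
```

Request:
play_rows(
  translation=[
    [-0.03,0,0],
    [-0.04,0,0],
    [-0.03,0,0],
    [0,0,0],
  ],
  twist=[
    [0,0,0],
    [0,0,0],
    [0,0,0],
    [0,0,0],
  ],
  gripper=[-1,-1,-1,-1],
)

```text
time: 17.1
tool_pos: [0.3762, -0.2284, 0.2667]
ee_rot: [3.142, 0.0, 1.148]
wrist_force: [0.4, 2.4, -0.4]
width: 0.022
finger_force: 29.8
```

Request:
play_rows(
  translation=[
    [-0.03,0,0],
    [-0.04,0,0],
    [-0.03,0,0],
    [0,0,0],
  ],
  twist=[
    [0,0,0],
    [0,0,0],
    [0,0,0],
    [0,0,0],
  ],
  gripper=[-1,-1,-1,-1],
)

```text
time: 17.5
tool_pos: [0.3746, -0.2322, 0.2668]
ee_rot: [3.141, 0.001, 1.148]
wrist_force: [1.3, 1.5, -0.1]
width: 0.0219
finger_force: 29.8
```

Request:
play_rows(
  translation=[
    [-0.03,0,0],
    [-0.04,0,0],
    [-0.03,0,0],
    [0,0,0],
  ],
  twist=[
    [0,0,0],
    [0,0,0],
    [0,0,0],
    [0,0,0],
  ],
  gripper=[-1,-1,-1,-1],
)

```text
time: 17.9
tool_pos: [0.373, -0.2356, 0.2666]
ee_rot: [3.142, 0.0, 1.147]
wrist_force: [0.5, 3.1, -1.5]
width: 0.0218
finger_force: 29.8
```

Request:
play_rows(
  translation=[
    [-0.03,0,0],
    [-0.04,0,0],
    [-0.03,0,0],
    [0,0,0],
  ],
  twist=[
    [0,0,0],
    [0,0,0],
    [0,0,0],
    [0,0,0],
  ],
  gripper=[-1,-1,-1,-1],
)

```text
time: 18.3
tool_pos: [0.3713, -0.2393, 0.2667]
ee_rot: [-3.142, 0.0, 1.148]
wrist_force: [1.3, 3.8, 0.4]
width: 0.0219
finger_force: 29.8
```

Request:
play_rows(
  translation=[
    [-0.03,0,0],
    [-0.04,0,0],
    [-0.03,0,0],
    [0,0,0],
  ],
  twist=[
    [0,0,0],
    [0,0,0],
    [0,0,0],
    [0,0,0],
  ],
  gripper=[-1,-1,-1,-1],
)

```text
time: 18.7
tool_pos: [0.37, -0.2414, 0.266]
ee_rot: [-3.14, -0.006, 1.148]
wrist_force: [4.0, 8.1, -1.8]
width: 0.0219
finger_force: 29.8
```

Request:
play_rows(
  translation=[
    [0,0,0],
    [0,0,0],
    [0,0,0],
  ],
  twist=[
    [0,0,0],
    [0,0,0],
    [0,0,0],
  ],
  gripper=[-1,-1,-1],
)

```text
time: 19.0
tool_pos: [0.3701, -0.2414, 0.266]
ee_rot: [-3.14, -0.006, 1.148]
wrist_force: [3.6, 8.6, -1.8]
width: 0.0221
finger_force: 29.8
```

```bash
python3 look.py 6
python3 - <<'E'
from h import *
im=save("scene","s6.png")
P=[.4546-.072*.41,-.057-.072*.912,.132]; v=np.array([.912,-.41,0])*.108
c=cm("scene"); print([proj(c,np.array(P)+s*v).round() for s in (-1,0,1)])
t=cv2.imread('pics/top6.png')
x=np.hstack([cv2.resize(im[170:290,250:390,::-1],None,fx=2.8,fy=2.8,interpolation=cv2.INTER_CUBIC),cv2.resize(t[170:290,190:330],None,fx=2.8,fy=2.8,interpolation=cv2.INTER_CUBIC)]);cv2.imwrite('pics/c6.png',x)
o=robot.get_obs();print(np.round(o["wrist_force"],2),np.round(o["wrist_torque"],3),np.round(o["tool_pos"],4),np.round(o["ee_rot"],4))
E
```

```text
tool [ 0.3701 -0.2414  0.266 ] travel 81.3 F [ 3.56  8.55 -1.81] t 19.0
tip [ 0.4277 -0.1126  0.0736]
[([0.4239, -0.1172, 0.0994], 0.72, 'out 67.9')]
[array([351., 197.]), array([316., 197.]), array([281., 196.])]
[ 4.56  9.01 -0.49] [ 1.504 -0.726 -0.009] [ 0.3701 -0.2414  0.266 ] [-3.1403 -0.0056  1.1483]
```

View pics/c6.png

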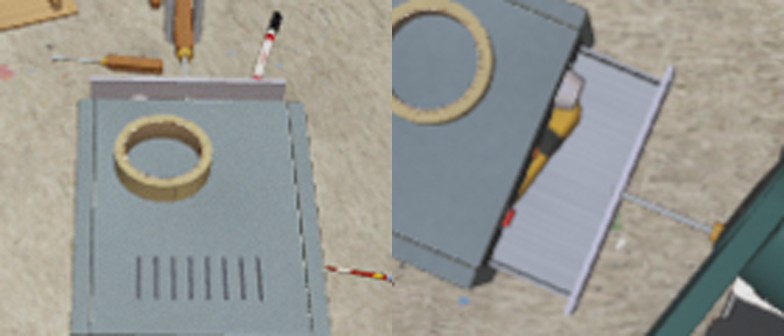

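Crops: tray ~70 mm out with wing visible on it (right, 545,130), hook still in the panel hole (620,195). The stiffness seen matches the rubber buffer. Relax, unhook, then measure the panel height to check the drop.

Request:
play_rows(
  translation=[
    [0.04,0,0],
    [0.04,0,0],
    [0.04,0,0],
    [0.05,0,0],
    [0.05,0,0],
    [0.05,0,0],
    [0,0,0],
  ],
  twist=[
    [0,0,0],
    [0,0,0],
    [0,0,0],
    [0,0,0],
    [0,0,0],
    [0,0,0],
    [0,0,0],
  ],
  gripper=[-1,-1,-1,-1,-1,-1,-1],
)

```text
time: 19.85
tool_pos: [0.3742, -0.233, 0.2668]
ee_rot: [3.141, 0.001, 1.148]
wrist_force: [0.0, -0.3, -1.3]
width: 0.0217
finger_force: 29.8
```

Request:
play_rows(
  translation=[
    [0,0,-0.06],
    [0,0,-0.07],
    [0,0,-0.07],
    [0,0,-0.07],
    [0,0,-0.06],
    [0,0,0],
  ],
  twist=[
    [0,0,0],
    [0,0,0],
    [0,0,0],
    [0,0,0],
    [0,0,0],
    [0,0,0],
  ],
  gripper=[-1,-1,-1,-1,-1,-1],
)

```text
time: 20.45
tool_pos: [0.3743, -0.2331, 0.2804]
ee_rot: [3.141, 0.0, 1.148]
wrist_force: [0.0, 0.5, -1.7]
width: 0.0217
finger_force: 29.8
```

Request:
play_rows(
  translation=[
    [-0.05,0,0],
    [-0.07,0,0],
    [-0.07,0,0],
    [-0.07,0,0],
    [-0.07,0,0],
    [0,0,0],
  ],
  twist=[
    [0,0,0],
    [0,0,0],
    [0,0,0],
    [0,0,0],
    [0,0,0],
    [0,0,0],
  ],
  gripper=[-1,-1,-1,-1,-1,-1],
)

```text
time: 21.05
tool_pos: [0.3686, -0.2454, 0.2799]
ee_rot: [-3.142, 0.0, 1.147]
wrist_force: [0.7, 0.9, -0.9]
width: 0.0216
finger_force: 29.8
```

Request:
play_rows(
  translation=[
    [-0.07,0,0],
    [-0.07,0,0],
    [-0.07,0,0],
    [-0.1,0,0],
    [0,0,0],
  ],
  twist=[
    [0,0,0],
    [0,0,0],
    [0,0,0],
    [0,0,0],
    [0,0,0],
  ],
  gripper=[-1,-1,-1,-1,-1],
)

```text
time: 21.55
tool_pos: [0.3635, -0.2567, 0.2799]
ee_rot: [3.142, 0.0, 1.147]
wrist_force: [0.2, 0.3, -1.2]
width: 0.0218
finger_force: 29.8
```

Request:
play_rows(
  translation=[
    [-0.3,0,-0.1],
    [-0.5,0,-0.3],
    [-0.5,0,-0.4],
    [-0.5,0,-0.4],
    [-0.35,0,-0.3],
    [0,0,0],
  ],
  twist=[
    [0,0,0],
    [0,0,0],
    [0,0,0],
    [0,0,0],
    [0,0,0],
    [0,0,0],
  ],
  gripper=[-1,-1,-1,-1,-1,-1],
)

```text
time: 22.15
tool_pos: [0.3279, -0.3366, 0.3421]
ee_rot: [3.138, 0.003, 1.145]
wrist_force: [-0.3, -0.1, -1.3]
width: 0.022
finger_force: 29.8
```

Request:
play_rows(
  translation=[
    [0,0,0],
    [0,0,0],
    [0,0,0],
    [0,0,0],
    [0,0,0],
    [0,0,0],
    [0,0,0],
    [0,0,0],
  ],
  twist=[
    [0,0.6,0],
    [0,0.8,0],
    [0,0.8,0],
    [0,0.8,0],
    [0,0.8,0],
    [0,0.8,0],
    [0,0.5,0],
    [0,0,0],
  ],
  gripper=[-1,-1,-1,-1,-1,-1,-1,-1],
)

```text
time: 22.95
tool_pos: [0.3283, -0.3346, 0.3386]
ee_rot: [-3.139, -0.512, 1.146]
wrist_force: [0.0, 0.4, -0.7]
width: 0.0216
finger_force: 29.8
```

Run:
```python
from h import *
o=robot.get_obs();print(np.round(o["tool_pos"],4),np.round(o["ee_rot"],3),o["width"])
c=cm("wrist"); im=save("wrist","w7.png"); np.savez('w7.npz',K=c[0],k=c[1],R=c[2],t=c[3])
r=robot.spot_point("tray_hole","wrist"); print([(np.round(d["centre"],4).tolist(),proj(c,d["centre"]).round().tolist()) for d in r[:2]])
u=np.array([.41,.912,0]);v=np.array([-.912,.41,0])
w=cv2.imread('pics/w2.png')
x=np.vstack([cv2.resize(k[0:150,90:450],None,fx=1.9,fy=1.9,interpolation=cv2.INTER_CUBIC) for k in (w,im[:,:,::-1])]);print(x.shape);cv2.imwrite('pics/c7.png',x)
```

```text
[ 0.3283 -0.3346  0.3386] [-3.139 -0.512  1.146] 0.02162270905511872
[([0.4273, -0.1147, 0.0966], [279.0, 97.0])]
(570, 684, 3)
```

View pics/c7.png

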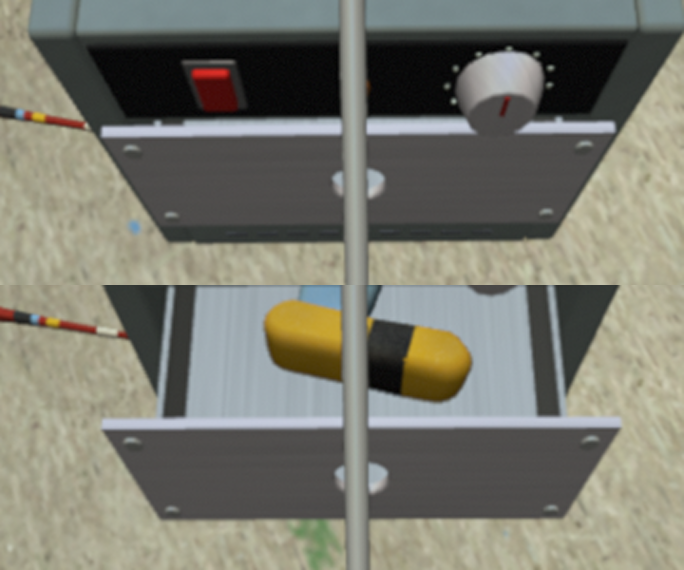

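Top: before, bottom: now – tray out, wing on it, panel free of the hook. Compare screw positions (w2 vs w7) for rise and tilt.

Run:
```python
from h import *
from scipy.optimize import least_squares
L=lambda n:(lambda z:(z['K'],float(z['k']),z['R'],z['t']))(np.load(n))
c2,c7=L('w2.npz'),L('w7.npz')
def cen(f,p):
    g=cv2.imread(f,0).astype(float); x,y=[int(round(v)) for v in p]; w=g[y-5:y+6,x-7:x+8]; w=np.clip(w-np.median(w)-12,0,None)
    Y,X=np.mgrid[y-5:y+6,x-7:x+8]; return np.array([(w*X).sum(),(w*Y).sum()])/w.sum()
a=[cen('pics/w2.png',(90+x/1.9,y/1.9)) for x,y in [(131,148),(584,146),(171,215),(545,212)]]
b=[cen('pics/w7.png',(90+x/1.9,(y-285)/1.9)) for x,y in [(131,441),(590,439),(171,509),(551,507)]]
print(np.round(a,1).tolist(),np.round(b,1).tolist())
yaw=1.15;T=Ro.from_euler('z',yaw)
H=np.array([.4546,-.057,.093]); n=T.apply([1,0,0])
P=[]
for p in a:
    o,v=ray(c2,p); P.append(T.inv().apply(o+v*((H-o)@n)/(v@n)-H))
print("screws tray-frame yz rel hole",(np.array(P)*1000).round(1).tolist())
def f(q): # out, side, rise, pitch, dyaw  (rotate about hole)
    R=T*Ro.from_euler('zy',[q[4],q[3]])
    return np.concatenate([proj(c7,H+T.apply([-q[0],q[1],q[2]])+R.apply(k))-m for k,m in zip(P,b)])
s=least_squares(f,[.07,0,0,0,0],x_scale=[.01,.01,.01,.05,.05]);J=np.linalg.inv(s.jac.T@s.jac)
print("out,side,rise,pitch,yaw",s.x.round(4),"sd per px",np.sqrt(np.diag(J)).round(4),"res",s.fun.round(2))
for pr in (0,.026):
    q=least_squares(lambda z:f([z[0],z[1],z[2],pr,0]),[.07,0,0]);print(pr,q.x.round(4),q.cost)
```

```text
[[158.5, 77.3], [397.3, 75.2], [179.5, 112.5], [377.0, 110.8]] [[158.5, 81.2], [400.6, 80.3], [179.0, 119.9], [380.9, 118.6]]
screws tray-frame yz rel hole [[0.0, 98.3, 32.1], [0.0, -97.2, 31.8], [0.0, 98.4, -25.9], [-0.0, -97.2, -26.3]]
out,side,rise,pitch,yaw [0.0696 0.0001 0.0031 0.0636 0.0023] sd per px [0.0008 0.0004 0.0011 0.0178 0.0052] res [-0.18  0.12  0.54 -0.21  0.33 -0.13 -0.76  0.25]
0 [0.0694 0.0001 0.0036] 7.269587872914531
0.026 [0.0695 0.0001 0.0034] 2.942399171233683
```

Panel has risen ~3.3 mm and tilted front-up at 69.6 mm out: the rollers are in the notch. Return the hook.

Request:
play_rows(
  translation=[
    [0,0,0],
    [0,0,0],
    [0,0,0],
    [0,0,0],
    [0,0,0],
    [0,0,0],
    [0,0,0],
    [0,0,0],
  ],
  twist=[
    [0,-0.6,0],
    [0,-0.8,0],
    [0,-0.8,0],
    [0,-0.8,0],
    [0,-0.8,0],
    [0,-0.8,0],
    [0,-0.5,0],
    [0,0,0],
  ],
  gripper=[-1,-1,-1,-1,-1,-1,-1,-1],
)

```text
time: 23.85
tool_pos: [0.3287, -0.3338, 0.3401]
ee_rot: [3.141, 0.001, 1.15]
wrist_force: [-0.4, 1.1, -1.2]
width: 0.0216
finger_force: 29.8
```

```bash
python3 -c "
from h import *
plan([.5105,-.4342,.34],-.089,16)"
```

```text
from [ 0.3287 -0.3338  0.3401] [3.141e+00 1.000e-03 1.150e+00] F [-0.4  1.1 -1.2] t 23.85
[-0.027, 0.323, 0.0] [0.001, 0.0, 0.774]
[-0.002, 0.324, 0.0] [0.001, 0.0, 0.774]
[0.023, 0.324, 0.0] [0.001, 0.0, 0.774]
[0.048, 0.321, 0.0] [0.001, 0.0, 0.774]
[0.073, 0.316, 0.0] [0.001, 0.0, 0.774]
[0.097, 0.31, 0.0] [0.001, 0.0, 0.774]
[0.121, 0.301, 0.0] [0.001, 0.0, 0.774]
[0.144, 0.291, 0.0] [0.001, 0.0, 0.774]
[0.166, 0.279, 0.0] [0.001, 0.0, 0.774]
[0.187, 0.265, 0.0] [0.001, 0.0, 0.774]
[0.207, 0.25, 0.0] [0.001, 0.0, 0.774]
[0.225, 0.233, 0.0] [0.001, 0.0, 0.774]
[0.243, 0.215, 0.0] [0.001, 0.0, 0.774]
[0.259, 0.196, 0.0] [0.001, 0.0, 0.774]
[0.273, 0.175, 0.0] [0.001, 0.0, 0.774]
[0.286, 0.154, 0.0] [0.001, 0.0, 0.774]
```

Request:
play_rows(
  translation=[
    [-0.03,0.32,0],
    [0,0.32,0],
    [0.02,0.32,0],
    [0.05,0.32,0],
    [0.07,0.32,0],
    [0.1,0.31,0],
    [0.12,0.3,0],
    [0.14,0.29,0],
  ],
  twist=[
    [0,0,0.77],
    [0,0,0.77],
    [0,0,0.77],
    [0,0,0.77],
    [0,0,0.77],
    [0,0,0.77],
    [0,0,0.77],
    [0,0,0.77],
  ],
  gripper=[-1,-1,-1,-1,-1,-1,-1,-1],
)

```text
time: 24.65
tool_pos: [0.4192, -0.385, 0.3396]
ee_rot: [-3.14, -0.001, 0.529]
wrist_force: [-0.3, -0.7, -0.7]
width: 0.0223
finger_force: 29.8
```

Request:
play_rows(
  translation=[
    [0.17,0.28,0],
    [0.19,0.26,0],
    [0.21,0.25,0],
    [0.23,0.23,0],
    [0.24,0.21,0],
    [0.26,0.2,0],
    [0.27,0.17,0],
    [0.29,0.15,0],
  ],
  twist=[
    [0,0,0.77],
    [0,0,0.77],
    [0,0,0.77],
    [0,0,0.77],
    [0,0,0.77],
    [0,0,0.77],
    [0,0,0.77],
    [0,0,0.77],
  ],
  gripper=[-1,-1,-1,-1,-1,-1,-1,-1],
)

```text
time: 25.45
tool_pos: [0.5107, -0.4341, 0.3394]
ee_rot: [-3.14, 0.0, -0.087]
wrist_force: [-0.0, 0.4, -1.6]
width: 0.0218
finger_force: 29.8
```

Request:
play_rows(
  translation=[
    [0,0,0],
    [0,0,0],
  ],
  twist=[
    [0,0,0],
    [0,0,0],
  ],
  gripper=[-1,-1],
)

```text
time: 25.65
tool_pos: [0.5101, -0.4339, 0.3393]
ee_rot: [-3.14, 0.001, -0.082]
wrist_force: [-0.4, 0.6, -1.6]
width: 0.0217
finger_force: 29.8
```

Run:
```python
from h import *
plan([.5105,-.4342,.265],-.089,3)
# rod/handle check in wrist vs prediction
o=robot.get_obs();p=np.array(o["tool_pos"]);R=Ro.from_euler('xyz',o["ee_rot"]);c=cm("wrist")
for x in (50,70,90,110,130): print(x,proj(c,p+R.apply([x/1000,0,.1792])).round(1))
im=save("wrist","w8.png"); g=im.astype(int)
```

```text
from [ 0.5101 -0.4339  0.3393] [-3.14e+00  1.00e-03 -8.20e-02] F [-0.4  0.6 -1.6] t 25.65
[0.005, 0.003, 0.619] [-0.004, 0.004, 0.022]
[0.004, 0.003, 0.619] [-0.004, 0.004, 0.022]
[0.004, 0.003, 0.619] [-0.004, 0.004, 0.022]
50 [278.5 178. ]
70 [278.4 136.9]
90 [278.4  92.9]
110 [278.3  45.6]
130 [278.2  -5.1]
```

View pics/w8.png

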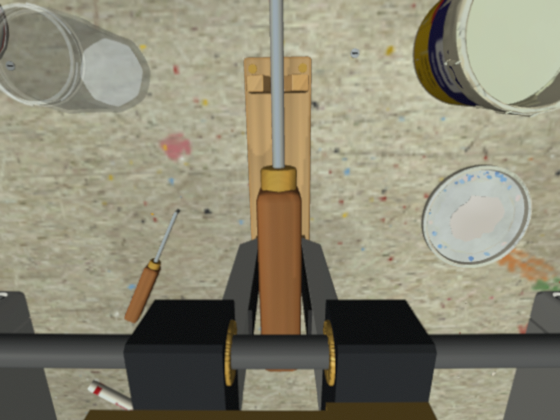

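Hook in hand points straight over the rest's front fork (278,80). Lower, slowly at the end.

Request:
play_rows(
  translation=[
    [0.01,0.01,0.5],
    [0,0,0.7],
    [0,0,0.6],
    [0,0,0.4],
    [0,0,0.25],
    [0,0,0],
  ],
  twist=[
    [0,0,0.07],
    [0,0,0],
    [0,0,0],
    [0,0,0],
    [0,0,0],
    [0,0,0],
  ],
  gripper=[-1,-1,-1,-1,-1,-1],
)

```text
time: 26.3
tool_pos: [0.51, -0.4341, 0.2404]
ee_rot: [-3.14, 0.002, -0.091]
wrist_force: [0.2, 0.1, -1.5]
width: 0.022
finger_force: 29.8
```

Request:
play_rows(
  translation=[
    [0,0,0.1],
    [0,0,0.1],
    [0,0,0.08],
    [0,0,0.05],
    [0,0,0.05],
    [0,0,0],
    [0,0,0],
  ],
  twist=[
    [0,0,0],
    [0,0,0],
    [0,0,0],
    [0,0,0],
    [0,0,0],
    [0,0,0],
    [0,0,0],
  ],
  gripper=[-1,-1,-1,-1,-1,-1,-1],
)

```text
time: 27.0
tool_pos: [0.5105, -0.4345, 0.2267]
ee_rot: [3.142, 0.0, -0.091]
wrist_force: [1.1, -0.2, -0.6]
width: 0.0215
finger_force: 29.8
```

Request:
play_rows(
  translation=[
    [0,0,0.04],
    [0,0,0.04],
    [0,0,0.03],
    [0,0,0],
    [0,0,0],
  ],
  twist=[
    [0,0,0],
    [0,0,0],
    [0,0,0],
    [0,0,0],
    [0,0,0],
  ],
  gripper=[-1,-1,-1,-1,-1],
)

```text
time: 27.5
tool_pos: [0.5105, -0.4344, 0.2222]
ee_rot: [3.142, 0.0, -0.091]
wrist_force: [-0.1, -0.4, -1.1]
width: 0.0221
finger_force: 29.8
```

Request:
play_rows(
  translation=[
    [0,0,0],
    [0,0,0],
    [0,0,0],
    [0,0,0],
    [0,0,0],
    [0,0,0],
  ],
  twist=[
    [0,0,0],
    [0,0,0],
    [0,0,0],
    [0,0,0],
    [0,0,0],
    [0,0,0],
  ],
  gripper=[-0.3,0,0.3,0.5,0.5,0.5],
)

```text
time: 28.1
tool_pos: [0.5105, -0.4345, 0.2223]
ee_rot: [3.141, -0.0, -0.091]
wrist_force: [0.2, 0.4, 0.1]
width: 0.0662
finger_force: 0.0
```

Request:
play_rows(
  translation=[
    [0,0,-0.3],
    [0,0,-0.7],
    [0,0,-0.9],
    [0,0,-0.9],
    [0,0,-0.7],
    [0,0,0],
    [0,0,0],
  ],
  twist=[
    [0,0,0],
    [0,0,0],
    [0,0,0],
    [0,0,0],
    [0,0,0],
    [0,0,0],
    [0,0,0],
  ],
  gripper=[0.5,0.5,0.5,0.5,0.5,0.5,0.5],
)

```text
time: 28.8
tool_pos: [0.5105, -0.4344, 0.3637]
ee_rot: [3.14, -0.002, -0.091]
wrist_force: [-0.3, 0.5, -0.4]
width: 0.0705
finger_force: 0.0
```

Run:
```python
from h import *
o=robot.get_obs();print(np.round(o["tool_pos"],4),o["width"],round(o["time"],2))
w=save("wrist","w9.png");t=save("top","top9.png")
for cam in ("wrist","top"):
  for n in ("hook","hook_rest","hook_tip"):
    print(cam,n,[(np.round(d["centre"],3).tolist(),round(d["score"],2)) for d in robot.spot_point(n,cam)[:3]])
x=np.hstack([w[0:300,160:560],cv2.resize(t[110:290,90:330],(400,300))])[:,:,::-1];cv2.imwrite('pics/c9.png',x)
```

```text
[ 0.5105 -0.4344  0.3637] 0.07052059257435558 28.8
wrist hook [([0.512, -0.434, 0.041], 0.93), ([0.417, -0.282, 0.011], 0.89), ([0.332, -0.41, 0.009], 0.72)]
wrist hook_rest [([0.513, -0.43, -0.0], 0.68)]
wrist hook_tip [([0.652, -0.445, 0.035], 0.7), ([0.502, -0.332, -0.002], 0.57)]
top hook [([0.418, -0.281, 0.014], 0.67), ([0.513, -0.432, 0.041], 0.52)]
top hook_rest [([0.512, -0.435, 0.002], 0.78)]
top hook_tip [([0.648, -0.444, 0.03], 0.76), ([0.502, -0.328, -0.004], 0.69)]
```

View pics/c9.png

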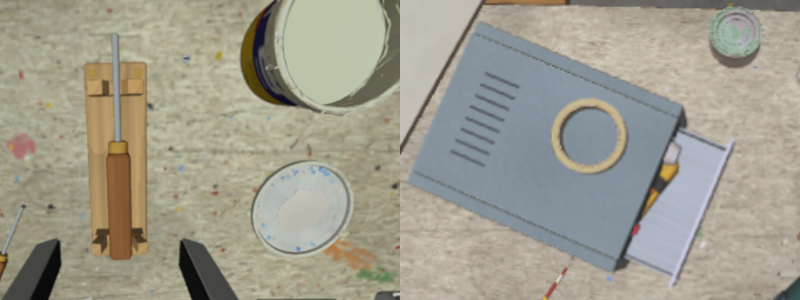

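Picture: the hook lies in both forks (115,35)–(120,258) as before. The tray stands out with the wing on it (690,200), and the robot is clear.

```bash
python3 -c "
from h import *
print(robot.close_job())"
```

```text
the job is handed in; nothing more can be done
None
```

The job is handed in. The tray stands about 70 mm out with the wing on it, its rollers down in the notch judging by the panel's measured 3 mm rise and forward tilt, and the hook is back in its rest. The highest pull force I read was about 10 N.

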